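Set the coffee grinder's grind collar and start it

ROBOT

A 6-joint arm with a two-finger parallel gripper is mounted at the origin on the work surface. World frame = base frame: x ahead of the robot, y to its left, z up, the work surface at z = 0. Lengths are in m, angles in rad, forces in N, time in s.
With the tool pointing down it reaches from about 0.25 to 0.725 m from the base axis. Payload 4 kg.
Tool frame: the origin (TCP) lies midway between the tips of the shut fingers; the grasp point (between the pads) lies 19 mm behind it; z points along the fingers, y is the line along which they close (so a half turn about z gives the same grasp; the last joint's range is limited). The gripper opens to 85 mm and grips with 20 to 120 N. Pads are 22 mm wide; open, the fingers measure 114 mm over their backs; the gripper's body (76 mm by 85 mm) begins 54 mm behind the grasp point. The pads swing forward as they close: fully open they stand 13 mm farther back than shut.
Start: joints at [1.183, 0.241, 0.005, 1.335, 0, 1.571], TCP at [0.189, 0.463, 0.231] pointing down, gripper open.
Joint ranges: [-2.72, 2.72], [-1.05, 1.87], [-1.09, 1.28], [-1.99, 2.15], [-1.42, 1.44], [-3.14, 3.14]. Speed limits (rad/s): [2.79, 2.79, 3.14, 3.14, 3.14, 3.14].

INTERFACE

Orientations are given as a unit quaternion [x, y, z, w].
In Python, from workcell import bot gives the robot as it stands.
- The arm moves only by the tool play_rows, never from a script. Its argument "moves" is a list of rows, each a list of 3 entries, a list of its own where there are three numbers: the opening, from -1 (shut) to 1 (fully open), then the shift along the tool's x, y, z in cm, then the turn, a rotation vector about the tool's x, y, z in rad. A call has 1 to 12 rows; each row shifts and turns the commanded pose from where the row before left it, along the tool's axes as they then stand; what a row does not reach is not made up. A row lasts 1/12 s, in which the tool goes at most 41.7 mm and 7.16 degrees, less where a joint would pass 70% of its speed; a pose out of reach is approached as far as the arm can. A call is refused whole if a number of a shift passes 4.17 or a number of a turn 0.125, either way. A call with a gripper value outside its range is refused whole. The fingers move at their own pace and stop on an object; the grip force is fixed at half the most. Time passes only in rows, so rows that do not move let the fingers close. It gives the time, the measured TCP pose, the force and the opening at its end, in the units of the state.
- bot.get_obs(): the state, without advancing time (a new reading comes with each control period).
- bot.camera(name): name is "scene" or "top"; returns (picture, depth): 480x640x3 uint8, red, green, blue; 480x640 float32, m along the optical axis (not along the pixel's ray), 0 where there is no reading.
- bot.camera_info(name): a dict with "K" (3x3 intrinsics, pixels), "world_from_camera" (4x4, takes a point from camera to world coordinates). Camera axes: x right, y up, looking along -z (the intrinsics and any distortion apply to the point x, -y, -z); pixel columns grow to the right and rows downward; lengths in m; the calibration is good to about 2 mm. A picture is of the moment at which its call begins. camera_info takes no time and is no camera call.
- bot.job_done(): hands the job in, once; it reports no verdict.
The state is a dict: "clock": time; "joint_pos": joint angles; "joint_vel": joint speeds; "tau": joint torques, N m; "eef_pos": TCP position; "tool_rot": TCP orientation; "ft_force": force on the tool from outside, world axes, zero at the start; "ft_torque": the same for the moment, N m; "grip_width": finger opening in m.
Only numpy, scipy, OpenCV 4.12 (cv2) and the standard library are available. Lean on these libraries where they do the work, as an engineer would, in place of code of your own. Each camera call takes 0.05 s, during which the arm holds its last target. There are 200 camera calls.

TASK

Set the coffee grinder: push the upright peg on its grind collar round with a fingertip until the collar's index mark lines up with the one long line of the scale, leaving the collar down in its seat. Then press the start button on the grinder's head all the way in and let it go. Do not lift or shift anything else on the worktop.

Things in the scene. Friction and masses are not known exactly. Their poses are not given: they have to be found in the camera images.
- axis (a point): centre of the top face of the grind collar, on its upright turning axis, 180 mm above the worktop. The grinder is a white casing with its hopper off, fixed to the worktop: a body 148 mm across, a round white scale flange 180 mm across with its face 165 mm high, on top of it the knurled aluminium collar (112 mm across, face 180 mm high, a flat dark cap 48 mm across in its middle standing 3 mm proud). This point's x axis points from the grinder's front head to its back, z up
- index (a point): the collar's index mark: outer end, at the collar's rim (56 mm from the axis, 180 mm high), of a black radial line 4 mm wide, just outside the peg
- target (a point): the point of the collar's rim circle (56 mm from the axis, 165 mm high) at the inner end of the scale's one long black line (31 mm long, 4 mm wide, radial, running outward from the collar on the white flange). All the other lines, one every 15 degrees, are only 9 mm long. The scale is clamped and does not turn with the collar
- tab (a point): top centre of the dark upright round peg on the collar, 14 mm in diameter, standing 30 mm above the collar's face (its top 210 mm above the worktop), 43 mm from the axis, at the same angle as the index mark. The collar is turned by pushing this peg sideways along its circle
- collar (a joint): turn of the collar in rad, growing anticlockwise seen from above; 0 has the index mark towards the grinder's back. It turns without stops either way, takes about 1.5 N at the peg and stays where it is left. The collar (about 0.7 kg) only rests in its seat and would come up if pulled
- start_top (a point): top centre of the start button, a plain steel push button 28 mm in diameter on the flat top of the grinder's front head (top of the head 135 mm above the worktop), 122 mm from the collar's axis; pressed straight down
- start (a joint): travel of the start button in m: 0 is up, 0.006 fully in; it is a spring button needing about 5 N and comes up by itself
- dosing_cup_rim (a point): bystander: centre of the rim of a small steel dosing cup, 52 mm across, 42 mm high, standing on the grinder's foot under the head
- tamper: bystander: dark steel tamper standing on its 54 mm base, 85 mm high; origin at the centre of its underside
- tape: bystander: yellow tape roll lying flat, 100 mm across, 45 mm high; origin at the centre of its underside
- spice_jar: bystander: amber spice jar, 52 mm across, 100 mm high; origin at the centre of its underside
- mug: bystander: white mug, 82 mm across, 90 mm high, handle to its +y; origin at the centre of its underside
- sauce: bystander: squeeze bottle with an orange nozzle, 64 mm across, 175 mm high; origin at the centre of its underside
- spoon: bystander: spoon 150 mm long lying along its own x; origin at its underside

How it is judged:
On the way, in this order (a step that is already met when the one before it is completed fails the run):
1. the index mark is lined up with the long line (within 3.5 mm along the rim) while the start button is up (horizontal distance between index and target below 0.0035 m and value of joint start below 0.002 m), for 0.2 s.
2. the start button is pressed in (at least 4.5 of its 6 mm) with the mark still lined up (value of joint start above 0.0045 m and horizontal distance between index and target below 0.0035 m), for 0.05 s.
At the end, for the whole second after the job is handed in: The index mark stands within 3.5 mm of the long scale line at the collar's rim, the collar is at rest and seated (not raised more than 3 mm), and the start button has been pressed after that and is up again (all of step 1 and height (world z) of index below 0.183 m and velocity of joint collar between -0.05 and 0.05 rad/s); the robot touches nothing.
It fails at once if the collar is lifted more than 6 mm out of its seat (height (world z) of index above 0.186 m).
It fails at once if a bystander is moved more than 20 mm (distance of any of dosing_cup_rim, tamper, tape, spice_jar, mug, sauce, spoon from where it was at the start of the episode above 0.02 m).
It also fails if it takes over 54 s, if anything falls off the work surface, if the arm or the gripper's body presses on something with over 40 N, if the wrist force passes 120 N, or if a joint passes its speed limit or range.

## Working session

There is one attempt and no reset: what is moved stays moved. The work goes in short steps, Python scripts to look and compute and a tool call to move; the robot and the scene stay as the last step left them, time stands still between calls to the robot, and variables do not carry over. Pictures are saved under pics/ and viewed, on a budget of 10 in all, crops included, one or two more only if the job needs it, and the job is handed in when it is done.

Besides the shell and the picture viewer there is one more tool, called after "Call:" in YAML: its name, and indented under it one key for each argument. play_rows: Moves the arm, as the interface text tells. Its arguments: {"type":"object","properties":{"moves":{"type":"array"}},"required":["moves"]}

```bash
mkdir -p pics; cat > h.py <<'E'
import numpy as np, cv2
from workcell import bot
def snap(n,f):
    p,d=bot.camera(n); cv2.imwrite('pics/'+f,p[:,:,::-1]); np.save('pics/'+f[:-4],d); return p,d
def ray(n,uv,z):
    c=bot.camera_info(n);K=np.array(c['K']);T=np.array(c['world_from_camera'])
    u,v=uv; q=np.linalg.inv(K)@[u,v,1]; r=T[:3,:3]@[q[0],-q[1],-q[2]]; o=T[:3,3]
    return o+r*(z-o[2])/r[2]
def proj(n,P):
    c=bot.camera_info(n);K=np.array(c['K']);T=np.array(c['world_from_camera'])
    q=T[:3,:3].T@(np.array(P)-T[:3,3]); q=K@[q[0],-q[1],-q[2]]; return q[:2]/q[2]
E
python3 - <<'E'
from h import *
for n in('top','scene'):
    snap(n,n+'0.png'); print({k:np.round(v,3) if not isinstance(v,str) else v for k,v in bot.camera_info(n).items()})
o=bot.get_obs();print(o)
E
```

```text
{'K': array([[510.287,   0.   , 318.003],
       [  0.   , 510.287, 239.231],
       [  0.   ,   0.   ,   1.   ]]), 'world_from_camera': array([[ 0.027,  0.996, -0.083,  0.434],
       [-0.999,  0.03 ,  0.027, -0.009],
       [ 0.029,  0.083,  0.996,  1.239],
       [ 0.   ,  0.   ,  0.   ,  1.   ]])}
{'K': array([[471.299,   0.   , 321.832],
       [  0.   , 471.299, 244.997],
       [  0.   ,   0.   ,   1.   ]]), 'world_from_camera': array([[ 0.805, -0.342,  0.484,  1.006],
       [ 0.592,  0.447, -0.67 , -0.686],
       [ 0.013,  0.826,  0.563,  0.725],
       [ 0.   ,  0.   ,  0.   ,  1.   ]])}
{'clock': 0.1, 'joint_pos': array([ 1.18300606e+00,  2.41333760e-01,  3.86294417e-03,  1.33518861e+00,
       -4.02618107e-05,  1.57081925e+00]), 'joint_vel': array([-2.25083560e-04,  3.86649431e-05,  2.51887110e-03, -2.61384863e-04,
        6.17492371e-04, -2.21338466e-03]), 'tau': array([-6.21535855e-04, -3.73138797e+01,  2.53009844e+01,  1.08416949e-02,
       -7.73231523e-05,  6.33779365e-06]), 'eef_pos': array([0.18887172, 0.46235122, 0.23050543]), 'tool_rot': array([ 1.92693633e-01,  9.81258526e-01, -9.17971828e-04, -1.59728653e-04]), 'ft_force': array([-0.26165935,  0.55338286,  0.85292899]), 'ft_torque': array([ 0.01717132,  0.0157454 , -0.01003511]), 'grip_width': 0.08529889772172462}
```

View pics/top0.png

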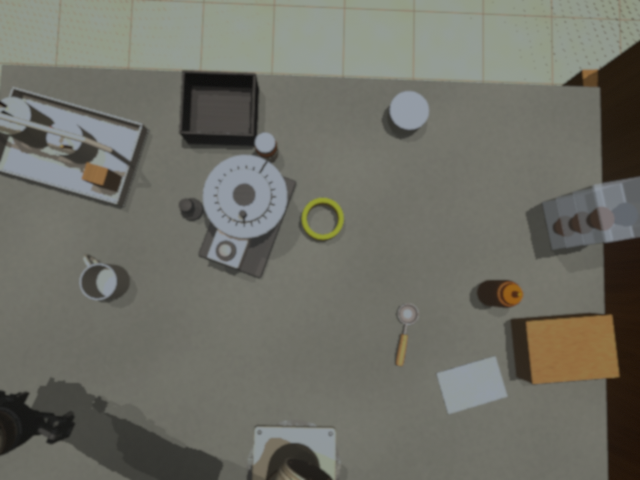

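View pics/scene0.png

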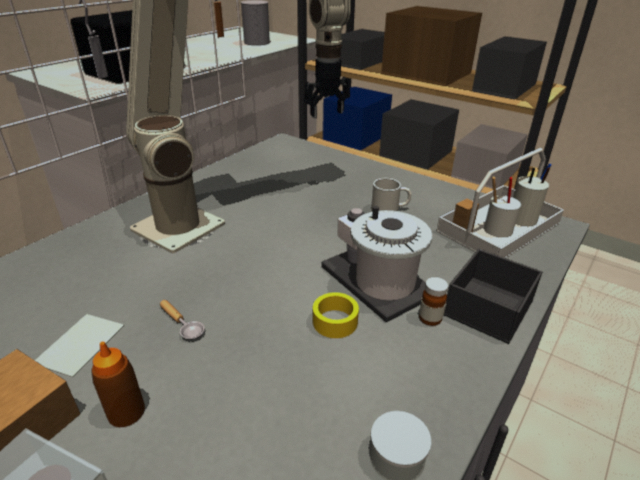

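The top view shows the grinder at about (245,197), the peg near (243,215), the long line near (264,167) and the button near (226,250). I'll enlarge that region and measure it.

```bash
python3 - <<'E'
from h import *
p=cv2.imread('pics/top0.png')
c=cv2.resize(p[145:275,190:310],None,fx=5,fy=4.6,interpolation=cv2.INTER_CUBIC) if 0 else cv2.resize(p[150:270,190:310],None,fx=5,fy=5,interpolation=cv2.INTER_CUBIC)
cv2.imwrite('pics/topc.png',cv2.convertScaleAbs(c,alpha=1.5))
d=np.load('pics/top0.npy')
# heightmap-based segmentation
ci=bot.camera_info('top');K=np.array(ci['K']);T=np.array(ci['world_from_camera'])
v,u=np.mgrid[0:480,0:640]
P=np.stack([(u-K[0,2])/K[0,0]*d,-(v-K[1,2])/K[1,1]*d,-d],-1)@T[:3,:3].T+T[:3,3]
roi=(u>190)&(u<310)&(v>140)&(v<280)&(d>0)
for lo,hi in((.155,.172),(.173,.181),(.181,.187),(.19,.22),(.127,.137),(.138,.15)):
    m=roi&(P[...,2]>lo)&(P[...,2]<hi); q=P[m]
    print(lo,hi,m.sum(),q.mean(0).round(4) if m.any() else '', np.round([u[m].mean(),v[m].mean()],1) if m.any() else '')
m=(roi&(P[...,2]>.15)&(P[...,2]<.23)).astype(np.uint8)
cn=max(cv2.findContours(m,cv2.RETR_EXTERNAL,cv2.CHAIN_APPROX_NONE)[0],key=cv2.contourArea)
e=cv2.fitEllipse(cn);print(e,ray('top',e[0],.165))
E
```

```text
0.155 0.172 3390 [0.6045 0.1184 0.1637] [245.2 199.2]
0.173 0.181 1382 [0.6107 0.118  0.1789] [244.7 195. ]
0.181 0.187 829 [0.6117 0.1193 0.1827] [243.9 194.2]
0.19 0.22 47 [0.5692 0.117  0.2063] [242.9 212.9]
0.127 0.137 548 [0.4997 0.1533 0.134 ] [228.7 248.8]
0.138 0.15 239 [0.4967 0.1555 0.1447] [226.9 249.9]
((245.2534942626953, 196.6099853515625), (82.93596649169922, 83.86547088623047), 87.61080169677734) [0.60957075 0.11844261 0.165     ]
```

View pics/topc.png

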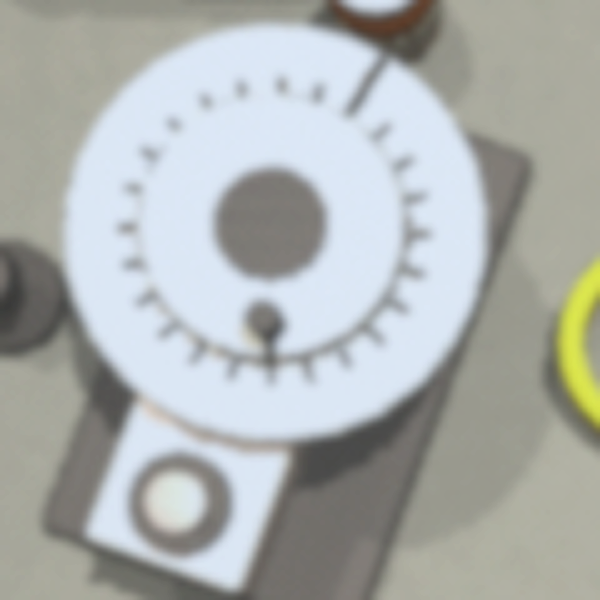

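The enlarged view shows the cap at about (244,194), the peg top at (243,214) with its index mark just below, the long line from (260,172.5) to (267.6,161.6), and the button at about (226,250). Next I'll compute the angles.

```bash
cat >> h.py <<'E'
def line_ang(p,ax):
    "angle of long scale line: dark pixels on flange, radius 70-86 mm, circular peak by polar sampling"
    g=cv2.cvtColor(p,cv2.COLOR_RGB2GRAY).astype(np.float32)
    A=np.radians(np.arange(0,360,.5)); R=np.arange(.070,.084,.002)
    uv=np.array([[proj('top',[ax[0]+r*np.cos(a),ax[1]+r*np.sin(a),.165]) for a in A] for r in R],np.float32)
    s=cv2.remap(g,uv[...,0],uv[...,1],cv2.INTER_LINEAR); s=s.mean(0)
    w=np.clip(np.median(s)-15-s,0,None); k=w.argmax(); sl=np.arange(k-12,k+13)%720
    return np.degrees(np.angle((w[sl]*np.exp(1j*A[sl])).sum())), w.max()
def dark_c(p,ax,z,rlo,rhi,size=.004):
    "dark blob centroid on plane z in annulus rlo..rhi about ax -> xy, darkness count"
    g=cv2.cvtColor(p,cv2.COLOR_RGB2GRAY).astype(float)
    v,u=np.mgrid[140:280,190:310]
    P=np.array([ray('top',(a,b),z)[:2] for a,b in zip(u.ravel(),v.ravel())])
    r=np.hypot(*(P-ax[:2]).T); m=(r<rhi)&(r>=rlo); gg=g[v.ravel(),u.ravel()]
    w=np.clip(.75*np.percentile(gg[m],80)-gg,0,None)*m
    return (P*w[:,None]).sum(0)/w.sum(), w.sum()
E
python3 - <<'E'
from h import *
p=cv2.imread('pics/top0.png')[:,:,::-1].copy()
cap=ray('top',(244,194.4),.183); print('cap0',cap)
c,_=dark_c(p,cap,.183,0,.028); print('cap',c)
fl=np.array([.6096,.1184]); ax=(c+fl)/2
for a in (c,fl,ax): print(a,'line',line_ang(p,a))
peg,_=dark_c(p,ax,.210,.030,.056); print('peg?',peg)
peg=ray('top',(242.6,213.7),.210);print('peg',peg,np.degrees(np.arctan2(*(peg[:2]-ax)[::-1])),np.hypot(*(peg[:2]-ax)))
i=ray('top',(243.8,221.5),.180);print('idx',i,np.degrees(np.arctan2(*(i[:2]-ax)[::-1])),np.hypot(*(i[:2]-ax)))
b=ray('top',(226,249.8),.145);print('btn',b,np.hypot(*(b[:2]-ax)))
E
```

```text
cap0 [0.61118722 0.11908294 0.183     ]Traceback (most recent call last):
  File "<stdin>", line 4, in <module>
  File "h.py", line 24, in dark_c
    P=np.array([ray('top',(a,b),z)[:2] for a,b in zip(u.ravel(),v.ravel())])
                ~~~^^^^^^^^^^^^^^^
  File "h.py", line 6, in ray
    c=bot.camera_info(n);K=np.array(c['K']);T=np.array(c['world_from_camera'])
ValueError: time passes only in moves, steps and waits
```

```bash
sed -i 's/^from workcell import bot/from workcell import bot\nimport functools\n@functools.cache\ndef info(n): return bot.camera_info(n)/; s/c=bot.camera_info(n)/c=info(n)/' h.py
python3 - <<'E'
from h import *
p=cv2.imread('pics/top0.png')[:,:,::-1].copy()
cap=ray('top',(244,194.4),.183)
c,_=dark_c(p,cap,.183,0,.028); print('cap',c)
fl=np.array([.6096,.1184]); ax=(c+fl)/2
for a in (c,fl,ax): print(a,'line',line_ang(p,a))
peg,_=dark_c(p,ax,.210,.030,.056); print('peg?',peg)
peg=ray('top',(242.6,213.7),.210);print('peg',peg,np.degrees(np.arctan2(*(peg[:2]-ax)[::-1])),np.hypot(*(peg[:2]-ax)))
i=ray('top',(243.8,221.5),.180);print('idx',i,np.degrees(np.arctan2(*(i[:2]-ax)[::-1])),np.hypot(*(i[:2]-ax)))
b=ray('top',(226,249.8),.145);print('btn',b,np.hypot(*(b[:2]-ax)))
E
```

```text
cap [0.61165323 0.12001794]
[0.61165323 0.12001794] line (np.float64(-29.690173437198837), np.float32(39.57505))
[0.6096 0.1184] line (np.float64(-27.858801176434792), np.float32(39.18834))
[0.61062661 0.11920897] line (np.float64(-28.771624335285647), np.float32(40.02211))
peg? [0.56559137 0.11670058]
peg [0.5671032  0.11707091 0.21      ] -177.18764366881157 0.04357589889862826
idx [0.55473482 0.11762641 0.18      ] -178.37811892773095 0.055914193606065324
btn [0.4967553  0.15731145 0.145     ] 0.12007695775594994
```

Call:
play_rows:
  moves:
    - [-1,[-3.9,-1.23,0],[0,0,0]]
    - [-1,[-3.9,-1.23,0],[0,0,0]]
    - [-1,[-3.9,-1.23,0],[0,0,0]]
    - [-1,[-3.9,-1.23,0],[0,0,0]]
    - [-1,[-3.9,-1.23,0],[0,0,0]]
    - [-1,[-3.9,-1.23,0],[0,0,0]]
    - [-1,[-3.9,-1.23,0],[0,0,0]]
    - [-1,[-3.9,-1.23,0],[0,0,0]]
    - [-1,[-3.9,-1.23,0],[0,0,0]]
    - [-1,[-3.9,-1.23,0],[0,0,0]]
    - [-1,[-3.9,-1.23,0],[0,0,0]]
    - [-1,[0,0,0],[0,0,0]]

```text
clock: 1.1
eef_pos: [0.5396, 0.1703, 0.2299]
tool_rot: [0.196, 0.981, -0.001, 0.001]
ft_force: [-0.4, 1.0, -0.8]
grip_width: 0.0001
```

```bash
cat > s.py <<'E'
from h import *
from scipy.spatial.transform import Rotation as R
o=bot.get_obs();m=R.from_quat(o['tool_rot']).as_matrix()
print(o['clock'],o['eef_pos'].round(4),'yawx',np.degrees(np.arctan2(m[1,0],m[0,0])).round(2),'z',m[:,2].round(3),'j',o['joint_pos'].round(3),o['grip_width'],o['ft_force'].round(2))
E
python3 s.py
```

```text
1.1 [0.5396 0.1703 0.2299] yawx 157.34 z [ 0.001 -0.002 -1.   ] j [ 0.307  0.373  0.185  1.382 -0.003  0.703] 5.2368287030088835e-05 [-0.41  1.03 -0.77]
```

Call:
play_rows:
  moves:
    - [-1,[0,0,0],[0,0,0.1134]]
    - [-1,[0,0,0],[0,0,0.1134]]
    - [-1,[0,0,0],[0,0,0.1134]]
    - [-1,[0,0,0],[0,0,0.1134]]
    - [-1,[0,0,0],[0,0,0.1134]]
    - [-1,[0,0,0],[0,0,0.1134]]
    - [-1,[0,0,0],[0,0,0.1134]]
    - [-1,[0,0,0],[0,0,0.1134]]
    - [-1,[0,0,0],[0,0,0.1134]]
    - [-1,[0,0,0],[0,0,0.1134]]
    - [-1,[-2.65,2.54,0],[0,0,0]]
    - [-1,[0,0,0],[0,0,0]]

```text
clock: 2.1
eef_pos: [0.564, 0.1476, 0.2304]
tool_rot: [0.691, 0.723, -0.0, 0.001]
ft_force: [-0.1, -0.0, -0.0]
grip_width: -0.0001
```

```bash
python3 s.py; python3 - <<'E'
from h import *
for n in('top','scene'): snap(n,n+'1.png')
p=cv2.imread('pics/top1.png')[130:280,160:320]; q=cv2.imread('pics/scene1.png')[150:310,300:470]
f=lambda a:cv2.convertScaleAbs(cv2.resize(a,(400,400*a.shape[0]//a.shape[1]),interpolation=cv2.INTER_CUBIC),alpha=1.4)
a,b=f(p),f(q);h=min(len(a),len(b));cv2.imwrite('pics/c1.png',np.hstack([a[:h],b[:h]]))
E
```

```text
2.1 [0.564  0.1476 0.2304] yawx 92.65 z [ 0.001 -0.002 -1.   ] j [ 0.257  0.408  0.238  1.401 -0.003  1.782] -0.00013378505111820134 [-0.06 -0.01 -0.  ]
```

View pics/c1.png

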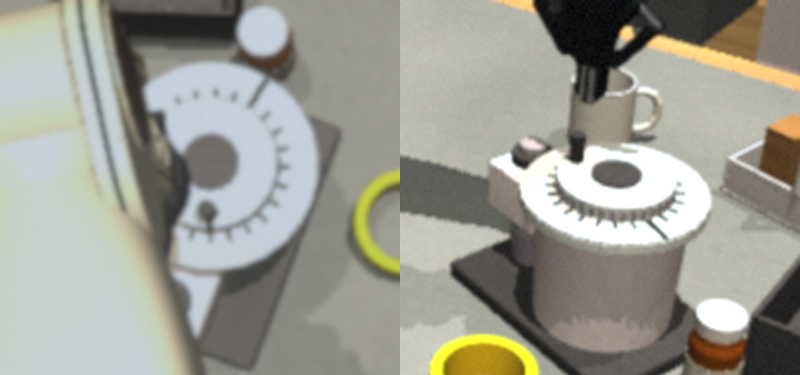

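Both views show the shut fingers on the +y side of the peg, clear of it. Next I'll lower the tool, make contact and start the arc.

Call:
play_rows:
  moves:
    - [-1,[0,0,2.0],[0,0,0]]
    - [-1,[0,0,1.9],[0,0,0]]
    - [-1,[0,0,0],[0,0,0]]
    - [-1,[-0.5,0,0],[0,0,0]]
    - [-1,[-0.6,0,0],[0,0,0]]
    - [-1,[-0.45,-0.16,0],[0,0,-0.1]]
    - [-1,[-0.45,-0.16,0],[0,0,-0.1]]
    - [-1,[-0.45,-0.16,0],[0,0,-0.1]]
    - [-1,[-0.45,-0.16,0],[0,0,-0.1]]
    - [-1,[-0.45,-0.16,0],[0,0,-0.1]]
    - [-1,[-0.45,-0.16,0],[0,0,-0.1]]
    - [-1,[0,0,0],[0,0,0]]

```text
clock: 3.2
eef_pos: [0.5611, 0.1102, 0.1937]
tool_rot: [0.444, 0.896, 0.0, 0.0]
ft_force: [-1.6, 1.1, 0.0]
grip_width: -0.0004
```

```bash
cat > v.py <<'E'
import sys
from h import *
n=sys.argv[1]
for c in('top','scene'): snap(c,c+n+'.png')
p=cv2.imread(f'pics/top{n}.png')[130:280,160:320]; q=cv2.imread(f'pics/scene{n}.png')[150:310,300:470]
f=lambda a:cv2.convertScaleAbs(cv2.resize(a,(400,400*a.shape[0]//a.shape[1]),interpolation=cv2.INTER_CUBIC),alpha=1.4)
a,b=f(p),f(q);h=min(len(a),len(b));cv2.imwrite(f'pics/c{n}.png',np.hstack([a[:h],b[:h]]))
E
python3 s.py; python3 v.py 2
```

```text
3.2 [0.5611 0.1102 0.1937] yawx 127.22 z [ 0.001  0.    -1.   ] j [0.194 0.4   0.13  1.3   0.    1.115] -0.00042366964671974275 [-1.59  1.08  0.02]
```

View pics/c2.png

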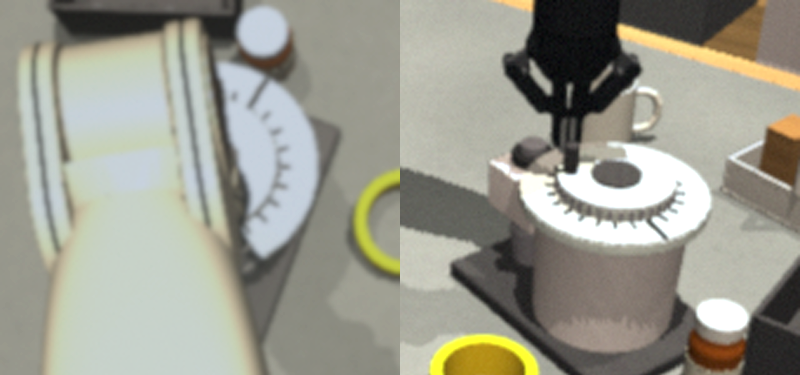

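The peg is in contact: about 1.9 N against the push direction, matching the expected 1.5 N. I'll continue the arc.

Call:
play_rows:
  moves:
    - [-1,[-0.45,-0.14,0],[0,0,-0.1]]
    - [-1,[-0.45,-0.14,0],[0,0,-0.1]]
    - [-1,[-0.45,-0.15,0],[0,0,-0.1]]
    - [-1,[-0.45,-0.15,0],[0,0,-0.1]]
    - [-1,[-0.45,-0.15,0],[0,0,-0.1]]
    - [-1,[-0.45,-0.15,0],[0,0,-0.1]]
    - [-1,[-0.45,-0.15,0],[0,0,-0.1]]
    - [-1,[-0.45,-0.15,0],[0,0,-0.1]]
    - [-1,[-0.45,-0.15,0],[0,0,-0.1]]
    - [-1,[-0.45,-0.15,0],[0,0,-0.1]]
    - [-1,[0,0,0],[0,0,0]]
    - [-1,[0,0,0],[0,0,0]]

```text
clock: 4.3
eef_pos: [0.5937, 0.0787, 0.1928]
tool_rot: [-0.037, 0.999, 0.0, 0.001]
ft_force: [0.2, 0.5, -0.3]
grip_width: -0.0002
```

```bash
cat >> s.py <<'E'
ax=np.array([.611,.119]);th=np.arctan2(m[1,0],m[0,0])+np.pi/2
u=np.array([np.cos(th),np.sin(th)]);t=np.array([-u[1],u[0]]);d=o['eef_pos'][:2]-ax
print('frame ang',np.degrees(th).round(2),'rad',(d@u).round(4),'tan',(d@t).round(4),'F_u,t',(o['ft_force'][:2]@u).round(2),(o['ft_force'][:2]@t).round(2))
E
python3 s.py
```

```text
4.3 [0.5937 0.0787 0.1928] yawx -175.75 z [ 0.001  0.    -1.   ] j [0.132 0.454 0.212 1.327 0.    0.058] -0.00024349177084215275 [ 0.2   0.5  -0.25]
frame ang -85.75 rad 0.0389 tan -0.0202 F_u,t -0.48 0.23
```

Call:
play_rows:
  moves:
    - [-1,[-0.42,-0.21,0],[0,0,-0.1]]
    - [-1,[-0.42,-0.21,0],[0,0,-0.1]]
    - [-1,[-0.42,-0.21,0],[0,0,-0.1]]
    - [-1,[-0.43,-0.21,0],[0,0,-0.1]]
    - [-1,[-0.43,-0.21,0],[0,0,-0.1]]
    - [-1,[-0.43,-0.2,0],[0,0,-0.1]]
    - [-1,[-0.43,-0.2,0],[0,0,-0.1]]
    - [-1,[-0.43,-0.2,0],[0,0,-0.1]]
    - [-1,[0,0,0],[0,0,0]]
    - [-1,[0,0,0],[0,0,0]]
    - [-1,[0,0,0],[0,0,0]]

```text
clock: 5.22
eef_pos: [0.63, 0.0782, 0.1926]
tool_rot: [-0.424, 0.906, -0.0, 0.0]
ft_force: [-0.9, 0.4, 0.4]
grip_width: 0.0004
```

```bash
python3 s.py; python3 v.py 3
```

```text
5.2167 [0.63   0.0782 0.1926] yawx -129.85 z [ 0.001  0.    -1.   ] j [ 0.123  0.529  0.332  1.372  0.    -0.752] 0.0003533709525881137 [-0.94  0.43  0.4 ]
frame ang -39.85 rad 0.0407 tan -0.0192 F_u,t -1.0 -0.28
```

View pics/c3.png

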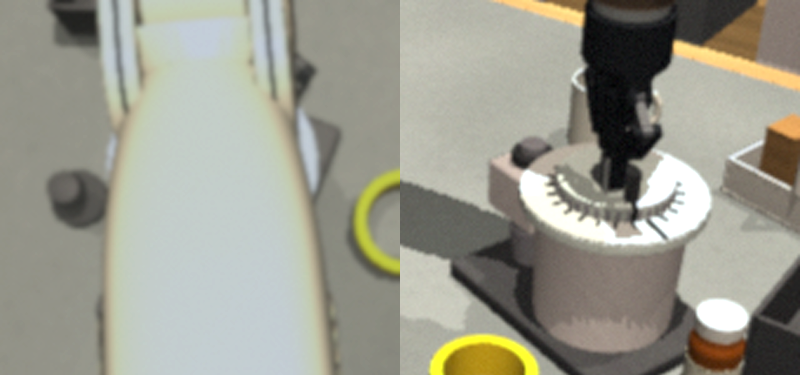

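```bash
python3 - <<'E'
from h import *
ax=np.array([.611,.119])
A=lambda q:(q.round(4),np.degrees(np.arctan2(*(q[:2]-ax)[::-1])).round(1),np.hypot(*(q[:2]-ax)).round(4))
f=lambda x,y:(300+(x-400)*.425,150+y*.425)
print(A(ray('scene',f(632,168),.21)),A(ray('scene',f(634,215),.18)))
for xy in((648,217),(667,240)):print('long',A(ray('scene',f(*xy),.165)))
p=cv2.imread('pics/scene3.png')[210:265,370:435]
cv2.imwrite('pics/s3.png',cv2.convertScaleAbs(cv2.resize(p,None,fx=10,fy=10,interpolation=cv2.INTER_CUBIC),alpha=1.4))
E
```

```text
(array([0.6398, 0.0959, 0.21  ]), np.float64(-38.8), np.float64(0.0369)) (array([0.6586, 0.0716, 0.18  ]), np.float64(-44.9), np.float64(0.0672))
long (array([0.6607, 0.0973, 0.165 ]), np.float64(-23.5), np.float64(0.0543))
long (array([0.6914, 0.075 , 0.165 ]), np.float64(-28.7), np.float64(0.0916))
```

View pics/s3.png

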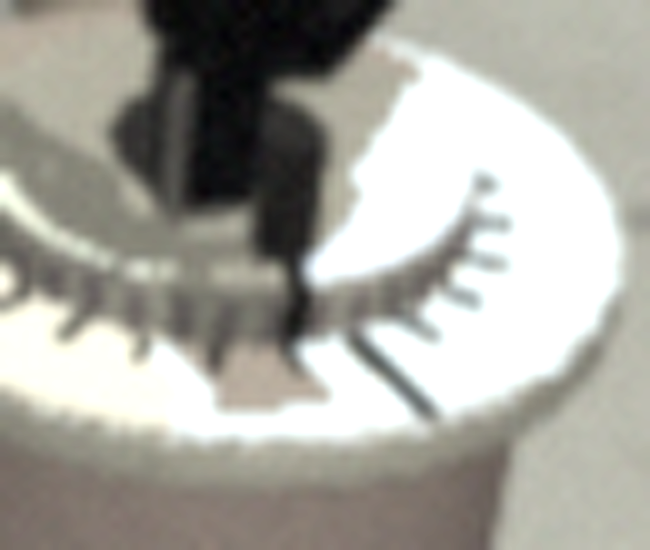

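The crop shows the index mark (x≈297) just past the short tick before the long line (350–430). About 12–13° remain, so I'll push 9.7° slowly, back off, and look.

Call:
play_rows:
  moves:
    - [-1,[-0.165,-0.075,0],[0,0,-0.04]]
    - [-1,[-0.165,-0.075,0],[0,0,-0.04]]
    - [-1,[-0.165,-0.075,0],[0,0,-0.04]]
    - [-1,[-0.165,-0.075,0],[0,0,-0.04]]
    - [-1,[-0.04,-0.02,0],[0,0,-0.01]]
    - [-1,[0,0,0],[0,0,0]]
    - [-1,[0,0,0],[0,0,0]]
    - [-1,[0,0,0],[0,0,0]]

```text
clock: 5.98
eef_pos: [0.6365, 0.0814, 0.1925]
tool_rot: [-0.5, 0.866, -0.0, -0.0]
ft_force: [-0.9, -2.1, 1.6]
grip_width: 0.0003
```

```bash
python3 s.py
```

```text
5.9833 [0.6365 0.0814 0.1925] yawx -120.01 z [ 0. -0. -1.] j [ 0.127  0.545  0.357  1.383 -0.    -0.92 ] 0.0002667178209181154 [-0.93 -2.07  1.56]
frame ang -30.01 rad 0.0409 tan -0.0198 F_u,t 0.23 -2.26
```

Call:
play_rows:
  moves:
    - [-1,[0.7,0,0],[0,0,0]]
    - [-1,[0.7,0,0],[0,0,0]]
    - [-1,[0,0,-2.5],[0,0,0]]
    - [-1,[0,0,-2.5],[0,0,0]]
    - [-1,[0,0,-1],[0,0,0]]
    - [-1,[-1.9,3.2,0],[0,0,0]]
    - [-1,[-1.9,3.2,0],[0,0,0]]
    - [-1,[-1.9,3.2,0],[0,0,0]]
    - [-1,[-1.9,3.2,0],[0,0,0]]
    - [-1,[-1.9,3.2,0],[0,0,0]]
    - [-1,[0,0,0],[0,0,0]]
    - [-1,[0,0,0],[0,0,0]]

```text
clock: 6.98
eef_pos: [0.5372, 0.2333, 0.2522]
tool_rot: [-0.502, 0.865, -0.0, 0.0]
ft_force: [0.7, -1.0, 0.2]
grip_width: -0.0001
```

```bash
python3 s.py; python3 - <<'E'
from h import *
p,_=snap('top','top4.png'); q,_=snap('scene','scene4.png')
ax=np.array([.6108,.1192]); print('line',line_ang(p,ax)); g,_=dark_c(p,ax,.21,.03,.056)
print('peg',g,np.degrees(np.arctan2(*(g-ax)[::-1])))
f=lambda a,s:cv2.convertScaleAbs(cv2.resize(a[:,:,::-1],None,fx=s,fy=s,interpolation=cv2.INTER_CUBIC),alpha=1.4)
a=f(p[150:210,225:285],6.5);b=f(q[210:270,375:435],6.5);cv2.imwrite('pics/c4.png',np.hstack([a,b]))
E
```

```text
6.9833 [0.5372 0.2333 0.2522] yawx -119.72 z [ 0. -0. -1.] j [ 0.41   0.408  0.295  1.457 -0.    -0.642] -9.758418447715563e-05 [ 0.73 -1.04  0.25]
frame ang -29.72 rad -0.1207 tan 0.0627 F_u,t 1.15 -0.54
line (np.float64(-28.827912145969364), np.float32(40.585457))
peg [0.64357451 0.09309231] -38.54030371935358
```

View pics/c4.png

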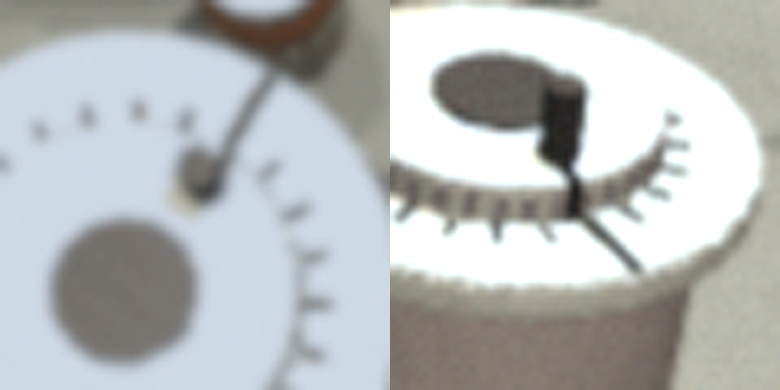

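```bash
cat > al.py <<'E'
import sys
from h import *
n=sys.argv[1]; ax=np.array([.6108,.1192])
def prof(cam,z,R,lo=-50,hi=-12):
    g=cv2.imread(f'pics/{cam}{n}.png',0).astype(np.float32); A=np.radians(np.arange(lo,hi,.25))
    for r in R:
        uv=np.array([proj(cam,[ax[0]+r*np.cos(a),ax[1]+r*np.sin(a),z]) for a in A],np.float32)[None]
        s=cv2.remap(g,uv[...,0],uv[...,1],cv2.INTER_CUBIC)[0]
        i=s.argmin(); w=np.clip((s.min()+np.median(s))/2-s,0,None); w[abs(np.arange(len(w))-i)>24]=0
        print(cam,z,r,'ang %.1f'%np.degrees((w*A).sum()/w.sum()),'min %d med %d'%(s.min(),np.median(s)))
for c in('top','scene'):
    prof(c,.18,(.0525,.054,.0555)); prof(c,.165,(.060,.066,.070,.076,.082),-45)
q=ray('top',(225+203/6.5,150+160/6.5),.21)[:2]-ax; print(np.degrees(np.arctan2(q[1],q[0])),np.hypot(*q))
E
python3 al.py 4
```

```text
top 0.18 0.0525 ang -32.3 min 78 med 132
top 0.18 0.054 ang -32.9 min 85 med 135
top 0.18 0.0555 ang -33.0 min 91 med 135
top 0.165 0.06 ang -29.6 min 95 med 133
top 0.165 0.066 ang -29.0 min 92 med 143
top 0.165 0.07 ang -29.0 min 94 med 152
top 0.165 0.076 ang -28.7 min 93 med 153
top 0.165 0.082 ang -29.0 min 95 med 153
scene 0.18 0.0525 ang -32.3 min 63 med 188
scene 0.18 0.054 ang -32.5 min 51 med 176
scene 0.18 0.0555 ang -32.9 min 41 med 157
scene 0.165 0.06 ang -27.6 min 66 med 162
scene 0.165 0.066 ang -27.9 min 68 med 176
scene 0.165 0.07 ang -27.9 min 76 med 195
scene 0.165 0.076 ang -27.9 min 78 med 199
scene 0.165 0.082 ang -28.2 min 81 med 199
-35.4599122694706 0.04589452495720425
```

Both cameras agree: the index is at about −32.7° and the line at about −28.5°, so +4° (0.07 rad) remains. I'll retrace the path and push that much further.

Call:
play_rows:
  moves:
    - [-1,[1.9,-3.2,0],[0,0,0]]
    - [-1,[1.9,-3.2,0],[0,0,0]]
    - [-1,[1.9,-3.2,0],[0,0,0]]
    - [-1,[1.9,-3.2,0],[0,0,0]]
    - [-1,[1.9,-3.2,0],[0,0,0]]
    - [-1,[0,0,0],[0,0,0]]
    - [-1,[0,0,2],[0,0,0]]
    - [-1,[0,0,2],[0,0,0]]
    - [-1,[0,0,2],[0,0,0]]
    - [-1,[0,0,0],[0,0,0]]
    - [-1,[0,0,0],[0,0,0]]

```text
clock: 8.0
eef_pos: [0.6289, 0.0679, 0.1909]
tool_rot: [-0.499, 0.866, 0.001, -0.002]
ft_force: [-0.1, 0.5, 0.1]
grip_width: 0.0
```

Call:
play_rows:
  moves:
    - [-1,[-0.7,0,0],[0,0,0]]
    - [-1,[-0.4,0,0],[0,0,0]]
    - [-1,[-0.3,0,0],[0,0,0]]
    - [-1,[0,0,0],[0,0,0]]
    - [-1,[-0.083,-0.037,0],[0,0,-0.02]]
    - [-1,[-0.083,-0.037,0],[0,0,-0.02]]
    - [-1,[-0.083,-0.037,0],[0,0,-0.02]]
    - [-1,[-0.042,-0.018,0],[0,0,-0.01]]
    - [-1,[0,0,0],[0,0,0]]
    - [-1,[0,0,0],[0,0,0]]
    - [-1,[0,0,0],[0,0,0]]

```text
clock: 8.92
eef_pos: [0.6391, 0.0836, 0.1923]
tool_rot: [-0.53, 0.848, 0.0, 0.0]
ft_force: [-0.6, -1.3, 0.2]
grip_width: 0.0
```

```bash
python3 s.py
```

```text
8.9167 [0.6391 0.0836 0.1923] yawx -115.94 z [ 0.  0. -1.] j [ 0.13   0.551  0.367  1.387  0.    -0.988] 2.755097029842031e-05 [-0.58 -1.34  0.25]
frame ang -25.94 rad 0.0408 tan -0.0196 F_u,t 0.06 -1.46
```

Call:
play_rows:
  moves:
    - [-1,[0.7,0,0],[0,0,0]]
    - [-1,[0.7,0,0],[0,0,0]]
    - [-1,[0,0,-2.5],[0,0,0]]
    - [-1,[0,0,-2.5],[0,0,0]]
    - [-1,[0,0,-1],[0,0,0]]
    - [-1,[-1.9,3.2,0],[0,0,0]]
    - [-1,[-1.9,3.2,0],[0,0,0]]
    - [-1,[-1.9,3.2,0],[0,0,0]]
    - [-1,[-1.9,3.2,0],[0,0,0]]
    - [-1,[-1.9,3.2,0],[0,0,0]]
    - [-1,[0,0,0],[0,0,0]]
    - [-1,[0,0,0],[0,0,0]]

```text
clock: 9.92
eef_pos: [0.5295, 0.2279, 0.2523]
tool_rot: [-0.532, 0.847, -0.0, 0.0]
ft_force: [0.2, -0.9, 0.6]
grip_width: 0.0001
```

```bash
python3 s.py; python3 - <<'E'
from h import *
p,_=snap('top','top5.png'); q,_=snap('scene','scene5.png')
f=lambda a,s:cv2.convertScaleAbs(cv2.resize(a[:,:,::-1],None,fx=s,fy=s,interpolation=cv2.INTER_CUBIC),alpha=1.4)
a=f(p[150:210,225:285],6.5);b=f(q[210:270,375:435],6.5);cv2.imwrite('pics/c5.png',np.hstack([a,b]))
E
python3 al.py 5
```

```text
9.9167 [0.5295 0.2279 0.2523] yawx -115.71 z [ 0. -0. -1.] j [ 0.407  0.389  0.266  1.448 -0.    -0.716] 0.0001316085800589035 [ 0.17 -0.88  0.64]
frame ang -25.71 rad -0.1207 tan 0.0628 F_u,t 0.54 -0.72
top 0.18 0.0525 ang -27.1 min 76 med 133
top 0.18 0.054 ang -28.6 min 84 med 136
top 0.18 0.0555 ang -29.8 min 90 med 132
top 0.165 0.06 ang -28.2 min 91 med 133
top 0.165 0.066 ang -29.0 min 92 med 142
top 0.165 0.07 ang -29.0 min 94 med 151
top 0.165 0.076 ang -28.7 min 92 med 152
top 0.165 0.082 ang -29.0 min 94 med 152
scene 0.18 0.0525 ang -27.4 min 56 med 187
scene 0.18 0.054 ang -27.8 min 52 med 175
scene 0.18 0.0555 ang -28.3 min 41 med 158
scene 0.165 0.06 ang -27.3 min 55 med 162
scene 0.165 0.066 ang -27.9 min 66 med 175
scene 0.165 0.07 ang -27.9 min 75 med 194
scene 0.165 0.076 ang -27.9 min 80 med 199
scene 0.165 0.082 ang -28.2 min 80 med 199
-35.4599122694706 0.04589452495720425
```

View pics/c5.png

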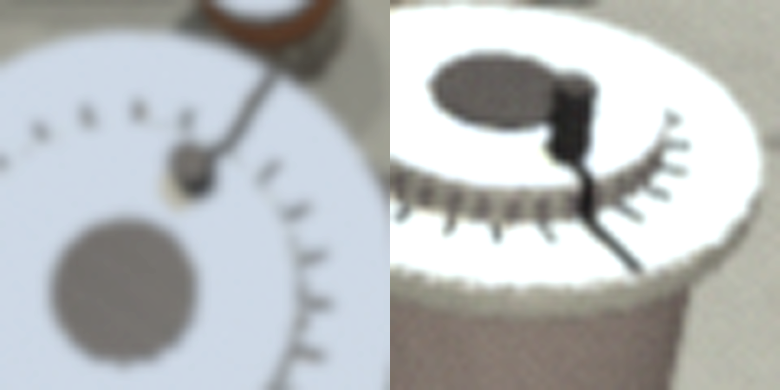

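Index and long line now agree within about 1° (1 mm) in both views, and the marks visibly join. Next I'll move above the button.

Call:
play_rows:
  moves:
    - [-1,[2.6,0,0],[0,0,0]]
    - [-1,[2.6,0,0],[0,0,0]]
    - [-1,[2.6,0,0],[0,0,0]]
    - [-1,[0,0,3],[0,0,0]]
    - [-1,[0,0,3],[0,0,0]]
    - [-1,[0,0,2.5],[0,0,0]]
    - [-1,[0,0,0],[0,0,0]]
    - [-1,[0,0,0],[0,0,0]]
    - [-1,[0,0,0],[0,0,0]]

```text
clock: 10.77
eef_pos: [0.4979, 0.1557, 0.1686]
tool_rot: [-0.53, 0.848, -0.0, 0.001]
ft_force: [-0.6, 0.1, 0.8]
grip_width: -0.0
```

```bash
python3 s.py;python3 - <<'E'
from h import *
d=np.load('pics/top0.npy');print(np.round(d[244:257:2,218:236:2],4)); print(ray('top',(226,249.8),.14),info('top')['world_from_camera'][2][3])
E
```

```text
10.7667 [0.4979 0.1557 0.1686] yawx -116.02 z [ 0.002  0.    -1.   ] j [ 0.303  0.317 -0.058  1.194 -0.    -0.813] -2.068340337282087e-05 [-0.55  0.1   0.76]
frame ang -26.02 rad -0.1178 tan -0.0167 F_u,t -0.54 -0.16
[[1.0995 1.0897 1.0878 1.0788 1.0833 1.0875 1.0893 1.0884 1.0971]
 [1.0875 1.0891 1.0752 1.0792 1.0776 1.0817 1.076  1.0922 1.0888]
 [1.0925 1.0793 1.0792 1.0795 1.0773 1.0749 1.0825 1.0848 1.0875]
 [1.0889 1.0796 1.0808 1.0788 1.08   1.0796 1.078  1.0854 1.0866]
 [1.0873 1.0774 1.0762 1.076  1.0751 1.0785 1.0771 0.     1.0896]
 [1.0858 1.0801 1.0743 1.0793 1.08   1.0785 1.079  1.0867 1.0871]
 [1.0836 1.0867 1.0864 1.0763 1.0766 1.0816 1.0869 1.0878 1.0857]]
[0.49704392 0.15807323 0.14      ] 1.2389333438800991
```

Call:
play_rows:
  moves:
    - [-1,[0,0,1.0],[0,0,0]]
    - [-1,[0,0,1.0],[0,0,0]]
    - [-1,[0,0,0.2],[0,0,0]]
    - [-1,[0,0,0.15],[0,0,0]]
    - [-1,[0,0,0.15],[0,0,0]]
    - [-1,[0,0,0],[0,0,0]]
    - [-1,[0,0,0],[0,0,0]]

```text
clock: 11.35
eef_pos: [0.4997, 0.1568, 0.1504]
tool_rot: [-0.53, 0.848, -0.002, 0.006]
ft_force: [-9.8, -4.1, 38.1]
grip_width: -0.0001
```

Call:
play_rows:
  moves:
    - [-1,[0,0,0.15],[0,0,0]]
    - [-1,[0,0,0.15],[0,0,0]]
    - [-1,[0,0,0],[0,0,0]]
    - [-1,[0,0,0],[0,0,0]]

```text
clock: 11.68
eef_pos: [0.4998, 0.1569, 0.1502]
tool_rot: [-0.53, 0.848, -0.002, 0.007]
ft_force: [-14.8, -5.9, 53.5]
grip_width: 0.0
```

Unexpected: the tool is blocked at z=0.150 with 53 N. I'll check the moment and a picture before going further.

```bash
python3 - <<'E'
from h import *
o=bot.get_obs();print(o['ft_force'],o['ft_torque'],o['tool_rot'],o['joint_pos'],o['tau'])
q,_=snap('scene','scene6.png')
cv2.imwrite('pics/c6.png',cv2.convertScaleAbs(cv2.resize(q[150:300,310:460,::-1],None,fx=4,fy=4,interpolation=cv2.INTER_CUBIC),alpha=1.6))
E
```

```text
[-14.79335849  -5.89515564  53.52529764] [-1.3035077   3.27764409 -0.01323342] [-0.53040126  0.84771624 -0.00239435  0.00677801] [ 0.30484502  0.3254412  -0.09673124  1.13429909 -0.0012252  -0.81334373] [ 7.60472249e-01 -1.38081837e+01  1.37501577e+01 -6.48292735e+00
  4.53696437e-01 -1.58687858e-04]
```

View pics/c6.png

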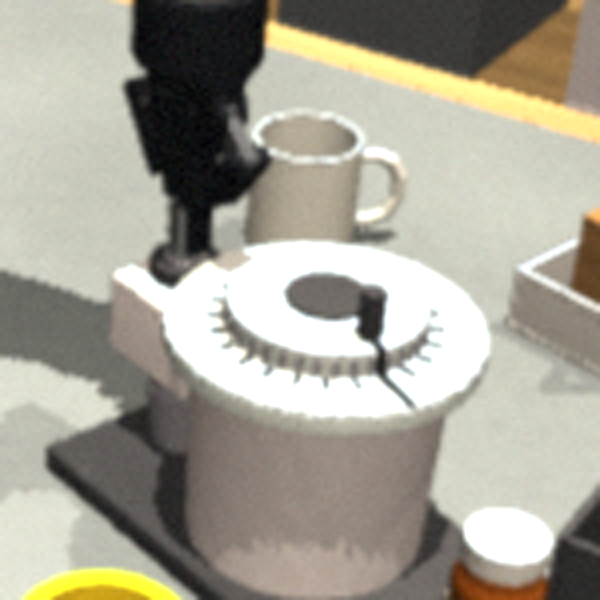

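Call:
play_rows:
  moves:
    - [-1,[0,0,-1],[0,0,0]]
    - [-1,[0,0,-1],[0,0,0]]
    - [-1,[0,0,-1],[0,0,0]]
    - [-1,[0,0,0],[0,0,0]]

```text
clock: 12.07
eef_pos: [0.4976, 0.1567, 0.1711]
tool_rot: [-0.531, 0.848, -0.0, 0.002]
ft_force: [0.5, 0.2, -0.5]
grip_width: 0.0001
```

Backed off; the index still looks joined to the line. The button seems to sit inside a wider dark ring about 43 mm across, so I'll measure the height profile there.

```bash
python3 - <<'E'
from h import *
ci=info('top');K=np.array(ci['K']);T=np.array(ci['world_from_camera'])
d=np.load('pics/top0.npy'); g=cv2.imread('pics/top0.png',0)
v,u=np.mgrid[0:480,0:640]
P=np.stack([(u-K[0,2])/K[0,0]*d,-(v-K[1,2])/K[1,1]*d,-d],-1)@T[:3,:3].T+T[:3,3]
m=(np.hypot(u-226,v-250)<9)
# intensity circle: bright centre
b=(g>np.percentile(g[m],60))&m
for c in((225.5,250),(226,250.4)):
  rr=np.hypot(u-c[0],v-c[1])
  for r in range(0,14):
    k=(rr>=r)&(rr<r+1)&(d>0); print(c,r,'gray %d'%g[k].mean(),'z med %.4f mean %.4f'%(np.median(P[k][:,2]),P[k][:,2].mean()),k.sum())
p=cv2.imread('pics/top0.png')[236:264,210:242]; q=cv2.imread('pics/scene0.png')[200:246,326:372]
f=lambda a:cv2.convertScaleAbs(cv2.resize(a,(400,400),interpolation=cv2.INTER_CUBIC),alpha=1.6)
cv2.imwrite('pics/c7.png',np.hstack([f(p[:,2:30]),f(q)]))
E
```

```text
(225.5, 250) 0 gray 150 z med 0.1559 mean 0.1559 2
(225.5, 250) 1 gray 150 z med 0.1570 mean 0.1572 10
(225.5, 250) 2 gray 149 z med 0.1562 mean 0.1567 14
(225.5, 250) 3 gray 147 z med 0.1579 mean 0.1577 22
(225.5, 250) 4 gray 139 z med 0.1569 mean 0.1571 30
(225.5, 250) 5 gray 125 z med 0.1570 mean 0.1567 29
(225.5, 250) 6 gray 104 z med 0.1531 mean 0.1527 45
(225.5, 250) 7 gray 88 z med 0.1473 mean 0.1467 42
(225.5, 250) 8 gray 84 z med 0.1470 mean 0.1470 54
(225.5, 250) 9 gray 94 z med 0.1471 mean 0.1463 62
(225.5, 250) 10 gray 119 z med 0.1375 mean 0.1390 66
(225.5, 250) 11 gray 139 z med 0.1353 mean 0.1355 74
(225.5, 250) 12 gray 146 z med 0.1348 mean 0.1349 74
(225.5, 250) 13 gray 142 z med 0.1344 mean 0.1305 86
(226, 250.4) 0 gray 150 z med 0.1561 mean 0.1561 2
(226, 250.4) 1 gray 150 z med 0.1570 mean 0.1571 10
(226, 250.4) 2 gray 149 z med 0.1565 mean 0.1567 14
(226, 250.4) 3 gray 145 z med 0.1579 mean 0.1578 24
(226, 250.4) 4 gray 137 z med 0.1570 mean 0.1569 25
(226, 250.4) 5 gray 119 z med 0.1568 mean 0.1566 34
(226, 250.4) 6 gray 103 z med 0.1519 mean 0.1520 43
(226, 250.4) 7 gray 92 z med 0.1471 mean 0.1476 44
(226, 250.4) 8 gray 87 z med 0.1467 mean 0.1467 56
(226, 250.4) 9 gray 95 z med 0.1472 mean 0.1472 56
(226, 250.4) 10 gray 118 z med 0.1375 mean 0.1389 64
(226, 250.4) 11 gray 138 z med 0.1351 mean 0.1352 78
(226, 250.4) 12 gray 145 z med 0.1349 mean 0.1350 72
(226, 250.4) 13 gray 140 z med 0.1344 mean 0.1259 91
```

View pics/c7.png

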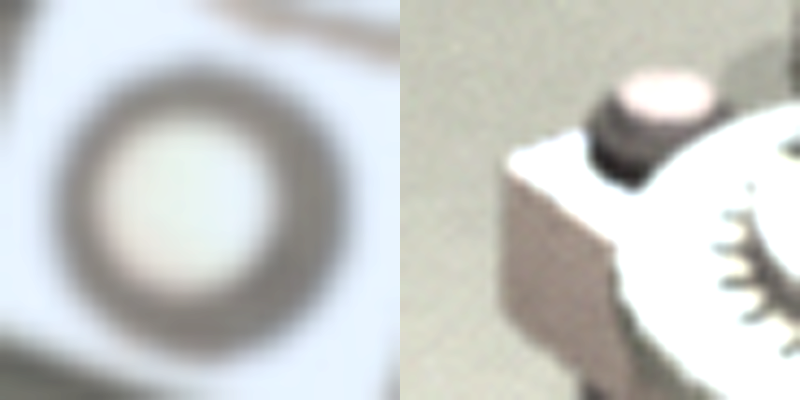

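The button's top is at z≈0.157 and the dark ring is a lower 0.147 collar. So z=0.150 was the button at its end stop, and the press was complete. I'll retreat and make a final check.

Call:
play_rows:
  moves:
    - [-1,[0,0,-3],[0,0,0]]
    - [-1,[0,0,-3],[0,0,0]]
    - [-1,[-3,2.5,0],[0,0,0]]
    - [-1,[-3,2.5,0],[0,0,0]]
    - [-1,[-3,2.5,0],[0,0,0]]
    - [-1,[-3,2.5,0],[0,0,0]]
    - [-1,[0,3,0],[0,0,0]]
    - [-1,[0,3,0],[0,0,0]]
    - [-1,[0,0,0],[0,0,0]]
    - [-1,[0,0,0],[0,0,0]]

```text
clock: 12.9
eef_pos: [0.4036, 0.3348, 0.2279]
tool_rot: [-0.532, 0.847, -0.0, -0.001]
ft_force: [1.0, 0.6, 0.6]
grip_width: -0.0002
```

```bash
python3 s.py; python3 - <<'E'
from h import *
p,d=snap('top','top8.png'); q,e=snap('scene','scene8.png')
f=lambda a,s:cv2.convertScaleAbs(cv2.resize(a[:,:,::-1],None,fx=s,fy=s,interpolation=cv2.INTER_CUBIC),alpha=1.4)
cv2.imwrite('pics/c8.png',np.hstack([f(p[150:280,185:315],3),f(q[180:310,330:460],3)]))
d0=np.load('pics/top0.npy')
print('button depth now-start',np.median(d[247:254,222:229])-np.median(d0[247:254,222:229]))
E
python3 al.py 8
```

```text
12.9 [0.4036 0.3348 0.2279] yawx -115.74 z [-0.002 -0.002 -1.   ] j [ 0.693  0.293  0.066  1.347 -0.    -0.429] -0.00022322603305420982 [0.97 0.63 0.56]
frame ang -25.74 rad -0.2805 tan 0.1043 F_u,t 0.6 0.99
button depth now-start 0.00026762486
top 0.18 0.0525 ang -27.1 min 79 med 137
top 0.18 0.054 ang -28.6 min 87 med 141
top 0.18 0.0555 ang -29.8 min 92 med 137
top 0.165 0.06 ang -28.2 min 95 med 138
top 0.165 0.066 ang -28.9 min 96 med 146
top 0.165 0.07 ang -28.9 min 97 med 156
top 0.165 0.076 ang -28.7 min 95 med 157
top 0.165 0.082 ang -29.0 min 98 med 157
scene 0.18 0.0525 ang -27.4 min 54 med 185
scene 0.18 0.054 ang -27.8 min 52 med 173
scene 0.18 0.0555 ang -28.3 min 42 med 156
scene 0.165 0.06 ang -27.3 min 58 med 161
scene 0.165 0.066 ang -27.9 min 66 med 174
scene 0.165 0.07 ang -27.9 min 74 med 192
scene 0.165 0.076 ang -27.9 min 78 med 197
scene 0.165 0.082 ang -28.2 min 78 med 197
-35.4599122694706 0.04589452495720425
```

View pics/c8.png

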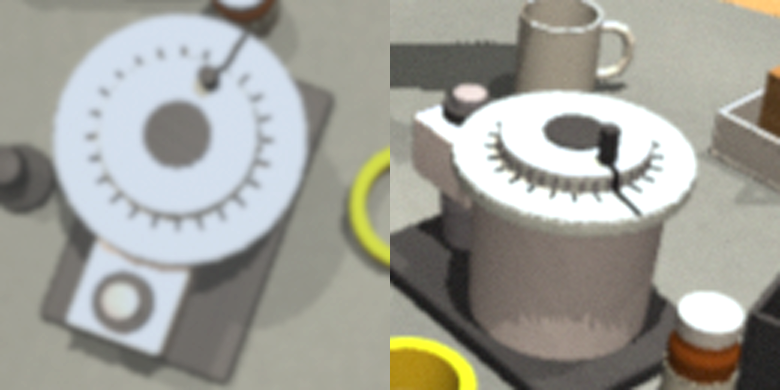

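```bash
python3 -c "
from workcell import bot; print(bot.job_done())"
```

```text
the job is handed in; nothing more can be done
None
```

I turned the grind collar about 150° anticlockwise by pushing the peg with the shut fingertips, then pressed the start button to its end stop and released it. The job was handed in at about 13 s of the 54 s allowed.

**Alignment:** in the last pictures the index mark sits at about −28.3° and the long line at about −28.5°. Readings at different radii and from the two cameras disagreed by up to 1.8°, or about 1.8 mm at the rim, which is inside the 3.5 mm limit. The collar reading was the same before and after the press.

**Button:** it is back up, within 0.3 mm of its starting height.

**Surroundings:** the arm is clear of everything. The tamper, tape, jar and mug look undisturbed in the last crops, but I did not measure the bystanders.

**What did not go to plan:**
- I first took the button top to be at 145 mm, when it is about 157 mm. The fingertip therefore kept pressing at the end stop and reached 53 N at the wrist. That is below the 120 N wrist limit. It is above the 40 N limit for the arm or the gripper's body, but only the fingertip appeared to be touching.
- The angle I read from the peg's top did not match the index mark (about 3° off in an earlier view). I put this down to camera error at that height and did not use it.

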